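Set the stone-candling lamp to its slit and switch it on

ROBOT

A 6-joint arm with a two-finger parallel gripper is mounted at the origin on a cart in front of the work surface, level with it; the furniture and walls round the work are solid. World frame = base frame: x ahead of the robot, y to its left, z up, the work surface at z = 0. Lengths are in m, angles in rad, forces in N, time in s.
With the tool pointing down it reaches from about 0.225 to 0.875 m from the base axis. Payload 3.4 kg.
Tool frame: the origin (TCP) lies between the finger pads; the fingertips stand 17 mm ahead of it and the grasp point (between the pads) lies 2 mm behind it; y points along the fingers, z is the direction in which the jaws open and shut, and the axes are right-handed (so a half turn about y gives the same grasp; the last joint's range is limited). The gripper opens to 85 mm and grips with 20 to 120 N. Pads are 22 mm wide; open, the fingers measure 114 mm over their backs; the gripper's body (76 mm by 85 mm) begins 54 mm behind the grasp point. The pads swing forward as they close: fully open they stand 13 mm farther back than shut.
Start: joints at [1.222, 0.276, 1.505, -0, 1.361, -0.121], TCP at [0.13, 0.56, 0.248] pointing down, gripper open.
Joint ranges: [-2.89, 2.89], [-0.75, 2.08], [0.22, 2.7], [-1.18, 4.32], [0.11, 2.71], [-2.7, 2.7]. Speed limits (rad/s): [2.57, 2.57, 3.14, 3.14, 3.14, 3.14].

INTERFACE

Orientations are given as a unit quaternion [w, x, y, z].
In Python, from rig import manip, get_image, camera_model, sign_off, spot_in, silhouettes, spot_point gives the robot as it stands.
- The arm moves only by the tool jog_arm, never from a script. Its argument "targets" is a list of rows, each a list of 3 entries, a list of its own where there are three numbers: the finger opening in m, from 0 to 0.0854, then the shift along the world's x, y, z in m, then the turn about the world's z in rad. In form: [[claw, [x, y, z], spin], ...]. A call has 1 to 10 rows; each row shifts and turns the commanded pose from where the row before left it; what a row does not reach is not made up. A row lasts 1/8 s, in which the tool goes at most 62.5 mm and 10.7 degrees, less where a joint would pass 70% of its speed; a pose out of reach is approached as far as the arm can. A call with a gripper value outside its range is refused whole. The fingers move at their own pace and stop on an object; "force" is the grip in N (left out, the last holds). Time passes only in rows, so rows that do not move let the fingers close. It gives the time, the measured TCP pose, the force and the opening at its end, in the units of the state.
- manip.get_state(): the state, without advancing time (a new reading comes with each control period).
- get_image(name): name is "side" or "top"; returns (picture, depth): 480x640x3 uint8, red, green, blue; 480x640 float32, m along the optical axis (not along the pixel's ray), 0 where there is no reading.
- camera_model(name): a dict with "mtx" (3x3 intrinsics, pixels), "world_from_camera" (4x4, takes a point from camera to world coordinates). Camera axes: x right, y up, looking along -z (the intrinsics and any distortion apply to the point x, -y, -z); pixel columns grow to the right and rows downward; lengths in m; the calibration is good to about 2 mm. A picture is of the moment at which its call begins. camera_model takes no time and is no camera call.
- sign_off(): hands the job in, once; it reports no verdict.
Trained networks look in the newest picture that a camera, given by its name, has taken for a name from the list of things; names that differ only in an ending like _2 or _b are one class to them, and where a whole thing is asked for, a point or a joint stands for the part that bears it (a point fixed in the world has none). Each returns a list of dicts, best first, with "score" (0 to 1); they miss things now and then, are a little off and sometimes report something else, mostly with a low value. They report only what shows in the picture. A call takes as long as a camera call.
- spot_in(name, camera): "position" ([column, row] in pixels, amid what is visible of it).
- silhouettes(name, camera): "mask" (480x640 bool, what is visible of it) and "position" ([column, row] in pixels, amid what is visible of it).
- spot_point(name, camera): "position" ([column, row] in pixels: a listed point, or the origin of a listed thing).
The state is a dict: "clock": time; "qpos": joint angles; "qd": joint speeds; "effort": joint torques, N m; "position": TCP position; "ee_rot": TCP orientation; "contact_force": force on the tool from outside, world axes, zero at the start; "moment": the same for the moment, N m; "width": finger opening in m.
Only numpy, scipy, OpenCV 4.12 (cv2) and the standard library are available. Lean on these libraries where they do the work, as an engineer would, in place of code of your own. Each camera call takes 0.05 s, during which the arm holds its last target.

TASK

Get the candling lamp ready for looking into the next agate: with a fingertip against its black finger tabs, flick the aperture wheel round click by click, either way, until the slit opening has clicked home over the white light window under the stone rest. Then press down the raised end of the black rocker switch, so that it stays tipped over. Nothing is to be gripped or picked up: leave the lamp standing where it is, and the stones and the jar where they lie.

Things in the scene. Friction and masses are not known exactly. Their poses are not given: they have to be found in the camera images.
- lamp: Candling lamp: loose, about 2.6 kg, grey metal box on rubber feet, x -23 to 145, y -90 to 90 mm in its own frame, deck 55 mm up. Origin: on the table below the wheel's axis; own x points to the light window and the box's rear (away from the robot within 0.35 rad), y left, z up. The front half of the wheel overhangs the box, over bare table.
- aperture_wheel (a joint): Wheel angle, rad, growing anticlockwise seen from above, unlimited; 0 or whole turns = slit over the window. A stop every pi/3: once pushed well past half-way (0.65 rad or more) a spring pulls it on into the next stop, where it stays without coasting on. Starts at a stop, 1 to 5 anticlockwise of 0. Needs up to about 4 N at a tab.
- wheel_axis (a point): Point on the vertical axis of the aperture wheel (level grey metal disc of 124 mm diameter, 6 mm thick), on its top face, 74 mm above the table.
- front_gap (a point): Fixed point of the lamp, 83 mm from the wheel's axis on the robot's side, 74 mm up, mid-way between two tabs at every stop. Six black tabs stand out from the rim like spokes, each 17 mm wide, 55 to 93 mm from the axis, 66 to 82 mm above the table. At every stop they are at 30, 90, 150, 210, 270 and 330 degrees from the lamp's x.
- slit (a point): Centre of the slit opening (30 x 7 mm, long side across the radius) in the wheel, on the disc's top face, 42 mm from the axis; it turns with the wheel. Anticlockwise from it follow round holes of 26, 20, 15, 10 and 6 mm diameter, every 60 degrees, each mid-way between two tabs.
- light_window (a point): Fixed point of the lamp above the middle of its white light window (36 mm across), at the height of the disc's top face, 42 mm from the axis along the lamp's x. Over it stands the stone rest: a steel ring, 43 mm outside, top 98 mm above the table, on a post 118 mm behind the axis.
- rocker (a joint): Tilt of the rocker switch, rad: 0 = off, right end (lamp's -y) raised; 0.34 = on, right end pressed down. It stays where it is left; pressing takes about 3 N. It pivots about the lamp's x at (112, -52) mm in the lamp's frame.
- rocker_end (a point): Point on the dished top of the black rocker's right end, 5 mm inside its outer edge, about 73 mm above the table when off, 67 mm when on. Rocker: 22 mm along the lamp's x, 44 mm along its y, in a metal bezel whose top is 61 mm above the table. Press here or up to 6 mm farther out (to the right).
- jasper: 32 x 38 x 24 mm red jasper pebble on the round grey felt pad on the lamp's deck. Leave it alone; origin under its middle.
- agate: 40 x 52 x 28 mm orange banded agate on the table near the lamp's right side. Leave it alone; origin under its middle.
- chert: 34 x 40 x 22 mm tan chert on the table to the right front of the lamp. Leave it alone; origin under its middle.
- river_stone: 48 x 62 x 26 mm pale river stone on the table near the lamp's left side. Leave it alone; origin under its middle.
- chip_jar: clear jar of stone chips with a pale lid, 47 mm across, 63 mm tall, in front on the right. Leave it alone; origin under its middle.

How it is judged:
By the outcome, as a careful person would: the job done as asked, in the order asked, and still so for the second after the job is handed in, with the robot touching nothing.
It also fails if it takes over 51 s, if anything falls off the work surface, if the arm or the gripper's body presses on something with over 40 N, if the wrist force passes 120 N, or if a joint passes its speed limit or range.

## Working session

There is one attempt and no reset: what is moved stays moved. The work goes in short steps, Python scripts to look and compute and a tool call to move; the robot and the scene stay as the last step left them, time stands still between calls to the robot, and variables do not carry over. Pictures are saved under pics/ and viewed, and the job is handed in when it is done.

Besides the shell and the picture viewer there is one more tool, called after "Call:" as a command line: name --argument value ..., lists and objects as JSON in quotes. jog_arm: Moves the arm, as the interface text tells. Its arguments: {"type":"object","properties":{"targets":{"type":"array","items":{"type":"array"}},"force":{"type":"number"}},"required":["targets"]}

```bash
mkdir -p pics; ls; cat > h.py <<'E'
import numpy as np, cv2
from rig import manip, get_image, camera_model, sign_off, spot_in, silhouettes, spot_point
def ray(cam,px):
    m=camera_model(cam);K=np.array(m["mtx"]);T=np.array(m["world_from_camera"])
    d=m.get("dist",m.get("distortion",None))
    p=cv2.undistortPoints(np.array([[px]],float),K,None if d is None else np.array(d))[0,0]
    v=T[:3,:3]@np.array([p[0],-p[1],-1.]);return T[:3,3],v
def at_z(cam,px,z):
    o,v=ray(cam,px);return o+v*(z-o[2])/v[2]
def save(cam,name):
    im,d=get_image(cam);cv2.imwrite("pics/"+name+".png",im[:,:,::-1]);return im,d
def proj(cam,P):
    m=camera_model(cam);K=np.array(m["mtx"]);T=np.linalg.inv(np.array(m["world_from_camera"]))
    c=T[:3,:3]@np.array(P)+T[:3,3];u=K@np.array([c[0],-c[1],-c[2]]);return u[:2]/u[2]
E
python3 - <<'E'
from h import *
for c in("top","side"):
    save(c,c+"0"); print(camera_model(c))
    for n,z in (("wheel_axis",.074),("front_gap",.074),("slit",.074),("light_window",.074),("rocker_end",.073),("jasper",.055),("agate",0),("chert",0),("river_stone",0),("chip_jar",0),("lamp",0)):
        for r in spot_point(n,c)[:1]: print(c,n,np.round(r["score"],2),np.round(r["position"]),np.round(at_z(c,r["position"],z),4))
s=manip.get_state();print(s)
E
```

```text
pics
{'mtx': array([[617.90232618,   0.        , 334.34778686],
       [  0.        , 617.90232618, 251.30446455],
       [  0.        ,   0.        ,   1.        ]]), 'world_from_camera': array([[-0.01003818,  0.9976115 , -0.06834123,  0.46288321],
       [-0.99969884, -0.00848166,  0.02302799,  0.10728585],
       [ 0.02239334,  0.06855181,  0.9973962 ,  1.36952479],
       [ 0.        ,  0.        ,  0.        ,  1.        ]])}
top wheel_axis 0.84 [328. 251.] [0.5526 0.0901 0.074 ]
top front_gap 0.76 [320. 290.] [0.4703 0.1072 0.074 ]
top slit 0.9 [311. 262.] [0.5302 0.126  0.074 ]
top light_window 0.65 [333. 231.] [0.5939 0.0796 0.074 ]
top rocker_end 0.6 [370. 207.] [6.442e-01 1.000e-04 7.300e-02]
top jasper 0.73 [313. 197.] [0.6705 0.1224 0.055 ]
top agate 0.75 [395. 250.] [ 0.5576 -0.0593  0.    ]
top chert 0.45 [389. 293.] [ 0.4631 -0.0441  0.    ]
top river_stone 0.81 [262. 242.] [0.5797 0.2369 0.    ]
top chip_jar 0.77 [445. 308.] [ 0.4291 -0.1676  0.    ]
top lamp 0.72 [331. 254.] [0.5497 0.0834 0.    ]
{'mtx': array([[466.1156836 ,   0.        , 322.5794383 ],
       [  0
[... 905 characters left out ...]
  ]
side lamp 0.87 [338. 271.] [0.5509 0.0881 0.    ]
{'clock': 1.2, 'qpos': array([ 1.22199543e+00,  2.75885601e-01,  1.50489744e+00, -1.07429166e-05,
        1.36067525e+00, -1.21020695e-01]), 'qd': array([-0.00083394,  0.00049302,  0.00164233, -0.00109407, -0.0015326 ,
       -0.00061558]), 'effort': array([-7.61550091e-04, -4.16655493e+01, -2.46097630e+01, -4.33829928e-05,
        3.35318118e-04, -3.44782541e-05]), 'position': array([0.12987784, 0.56017997, 0.24833726]), 'ee_rot': array([ 0.70257123, -0.70248056,  0.08034302, -0.08037236]), 'contact_force': array([0.56539803, 1.11424075, 0.78767624]), 'moment': array([-0.06356442, -0.0217169 ,  0.02677405]), 'width': 0.08559756911538939}
```

```bash
python3 - <<'E'
import cv2
a=cv2.imread("pics/top0.png");cv2.imwrite("pics/top0c.png",cv2.resize(a[150:350,220:480],None,fx=3,fy=3,interpolation=cv2.INTER_CUBIC))
a=cv2.imread("pics/side0.png");cv2.imwrite("pics/side0c.png",cv2.resize(a[170:410,220:480],None,fx=2.4,fy=2.4,interpolation=cv2.INTER_CUBIC))
E
```

```text
(no output)
```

View pics/top0c.png

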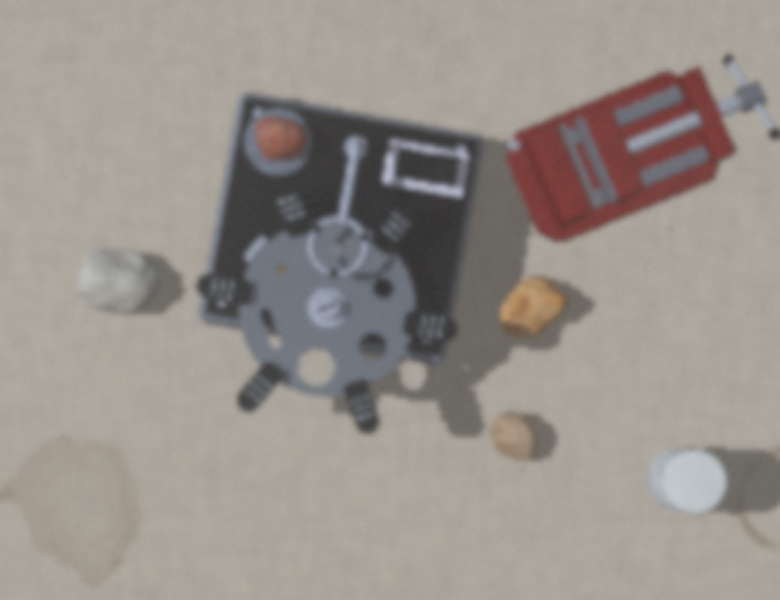

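View pics/side0c.png

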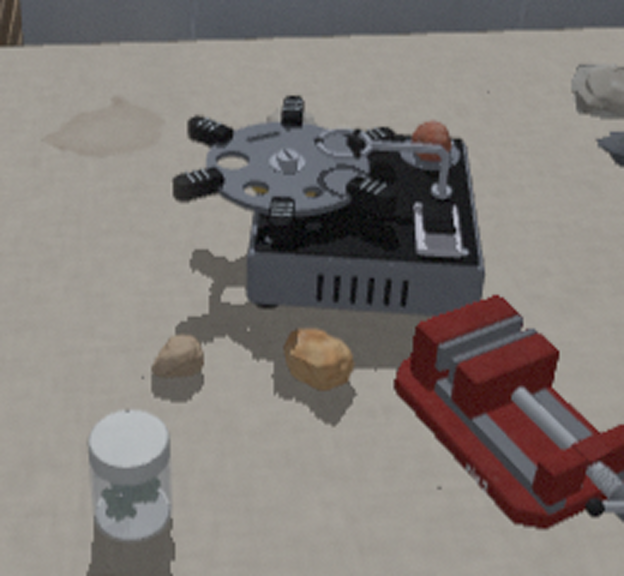

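View pics/side0.png

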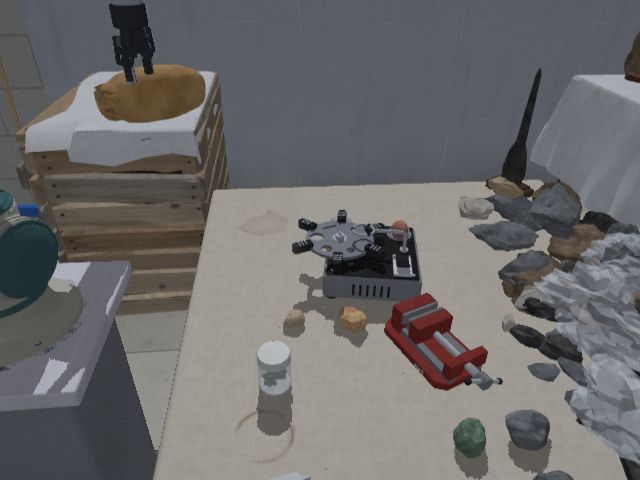

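The slit sits to the left and slightly front of the axis in the top crop, at about (267,320). The 26 mm hole faces the robot at (317,367) and the 10 mm hole is under the ring. So the wheel is about 2 stops anticlockwise and needs two clicks clockwise. Next I fit the lamp pose with both cameras.

```bash
cat > fit.py <<'E'
from h import *
from scipy.optimize import least_squares
def fit(slitdeg=120,pr=True,use=("top","side")):
    a=np.radians(slitdeg)
    M={"wheel_axis":(0,0,74),"front_gap":(-83,0,74),"light_window":(42,0,74),"lamp":(0,0,0),"rocker_end":(112,-69,73),"slit":(42*np.cos(a),42*np.sin(a),74)}
    if slitdeg is None: M.pop("slit")
    O=[]
    for c in use:
        get_image(c)
        for n in M:
            r=spot_point(n,c)
            if r and r[0]["score"]>.4:O.append((c,n,np.array(r[0]["position"])))
    def W(p,m):
        m=np.array(m)/1000;c,s=np.cos(p[2]),np.sin(p[2]);return np.array([p[0]+c*m[0]-s*m[1],p[1]+s*m[0]+c*m[1],m[2]])
    f=lambda p:np.concatenate([proj(c,W(p,M[n]))-o for c,n,o in O])
    r=least_squares(f,[.55,.09,-.2],loss="soft_l1")
    if pr:
        print("pose",r.x)
        R=f(r.x).reshape(-1,2)
        for (c,n,o),e in zip(O,R):print(c,n,np.round(e,1))
    return r.x,W
if __name__=="__main__":
    p,W=fit(); 
    for t in("top","side"):fit(use=(t,))
    s=manip.get_state();from scipy.spatial.transform import Rotation as Rt
    q=s["ee_rot"];print(Rt.from_quat([q[1],q[2],q[3],q[0]]).as_matrix().round(3))
    c,s=np.cos(p[2]),np.sin(p[2])
    for d in range(180,100,-10):
        a=np.radians(d);print(d,W(p,(84*np.cos(a),84*np.sin(a),0)).round(4))
    print("rock",W(p,(112,-71,73)),"jasper etc")
E
python3 fit.py
python3 - <<'E'
from h import *
im,d=get_image("top")
# fit box rect: dark deck + depth at 55mm
m=camera_model("top");K=m["mtx"];T=m["world_from_camera"]
v,u=np.mgrid[0:480,0:640]
P=np.stack([(u-K[0,2])/K[0,0]*d,-(v-K[1,2])/K[1,1]*d,-d],-1)@T[:3,:3].T+T[:3,3]
ok=(d>0)&(abs(P[...,0]-.58)<.13)&(abs(P[...,1]-.09)<.14)
z=P[...,2]
print(np.histogram(z[ok],bins=np.arange(-.01,.12,.005)))
b=ok&(z>.045)&(z<.066)
xy=(P[b][:,:2]*1000).astype(np.float32)
print(len(xy),cv2.minAreaRect(xy))
w=ok&(z>.068)&(z<.085);print(cv2.minEnclosingCircle((P[w][:,:2]*1000).astype(np.float32)))
E
```

```text
pose [ 0.54822659  0.09024555 -0.21599372]
top wheel_axis [ 1.9 -0.6]
top front_gap [ 1.2 -1.1]
top light_window [-1.8 -1.7]
top lamp [0.1 0.2]
top rocker_end [0.8 0.4]
top slit [-1.2 -0.8]
side wheel_axis [ -1.2 -31.1]
side light_window [-1.5 -2.3]
side lamp [-0.5 -1.3]
side rocker_end [0.9 3.4]
side slit [-0.8  1.3]
pose [ 0.55296701  0.08770948 -0.21423862]
top wheel_axis [-0.3  0.4]
top front_gap [0.8 1.8]
top light_window [0.3 1.3]
top lamp [-2.  -2.1]
top rocker_end [ 4.3 -1.4]
top slit [-1.1 -0.4]
pose [ 0.54999748  0.08974196 -0.19670701]
side wheel_axis [-0.2  0.5]
side front_gap [-0.1 -2.4]
side light_window [-0.1  0. ]
side lamp [-1.  -0.1]
side rocker_end [ 0.8 -0.1]
side slit [0.4 0.6]
[[ 0.974  0.     0.226]
 [-0.226  0.     0.974]
 [ 0.    -1.     0.   ]]
180 [0.4662 0.1082 0.    ]
170 [0.4706 0.1222 0.    ]
160 [0.4773 0.1352 0.    ]
150 [0.4862 0.1469 0.    ]
140 [0.4969 0.1568 0.    ]
130 [0.5093 0.1647 0.    ]
120 [0.5228 0.1703 0.    ]
110 [0.5371 0.1735 0.    ]
rock [ 0.64240755 -0.00310832  0.073     ] jasper etc
(array([ 452, 3636, 2804,  229,   59,  114,  119,   32,    9,    9,   39,
        365, 1629, 1377,  237,  298, 1404, 1029,  602,   85,   74,  108,
         12,    0,    0]), array([-0.01 , -0.005,  0.   ,  0.005,  0.01 ,  0.015,  0.02 ,  0.025,
        0.03 ,  0.035,  0.04 ,  0.045,  0.05 ,  0.055,  0.06 ,  0.065,
        0.07 ,  0.075,  0.08 ,  0.085,  0.09 ,  0.095,  0.1  ,  0.105,
        0.11 ,  0.115]))
3648 ((609.4808349609375, 77.86851501464844), (179.89041137695312, 167.8116912841797), 79.19792175292969)
((576.535888671875, 83.64989471435547), 117.44715118408203)
```

Call:
jog_arm --targets '[[0.0,[0.0337,-0.0455,-0.006],0.0035],[0.0,[0.0337,-0.0455,-0.006],0.0035],[0.0,[0.0337,-0.0455,-0.006],0.0035],[0.0,[0.0337,-0.0455,-0.006],0.0035],[0.0,[0.0337,-0.0455,-0.006],0.0035],[0.0,[0.0337,-0.0455,-0.006],0.0035],[0.0,[0.0337,-0.0455,-0.006],0.0035],[0.0,[0.0337,-0.0455,-0.006],0.0035],[0.0,[0.0337,-0.0455,-0.006],0.0035],[0.0,[0.0337,-0.0455,-0.006],0.0035]]'

```text
clock: 3.9
position: [0.4679, 0.1035, 0.1884]
ee_rot: [0.704, -0.704, 0.068, -0.069]
contact_force: [0.2, -0.1, -0.3]
width: -0.0002
```

Call:
jog_arm --targets '[[0.0,[0,0,-0.03],0],[0.0,[0,0,-0.03],0],[0.0,[0,0,0],0]]'

```text
clock: 4.28
position: [0.4651, 0.1048, 0.1266]
ee_rot: [-0.704, 0.704, -0.07, 0.066]
contact_force: [-0.4, -0.3, 1.0]
width: -0.0001
```

```bash
python3 - <<'E'
from h import *
for c in("top","side"):
    im,d=save(c,c+"1")
a=cv2.imread("pics/side1.png");cv2.imwrite("pics/side1c.png",cv2.resize(a[150:350,200:460],None,fx=3,fy=3,interpolation=cv2.INTER_CUBIC))
s=manip.get_state();print(s["clock"],s["position"],s["contact_force"],s["width"],s["qpos"])
for P in ([*s["position"][:2],s["position"][2]-.017],):print(proj("side",P),(proj("side",P)-[200,150])*3)
E
```

```text
4.375 [0.46732015 0.10527046 0.12894346] [ 0.21183994 -0.27284845  0.32888461] -0.00047837146754893496 [ 7.61277291e-02  2.35856287e-01  1.88808091e+00  8.08402533e-05
  1.01692382e+00 -1.30205700e+00]
[292.82567348 217.22838695] [278.47702045 201.68516086]
```

View pics/side1c.png

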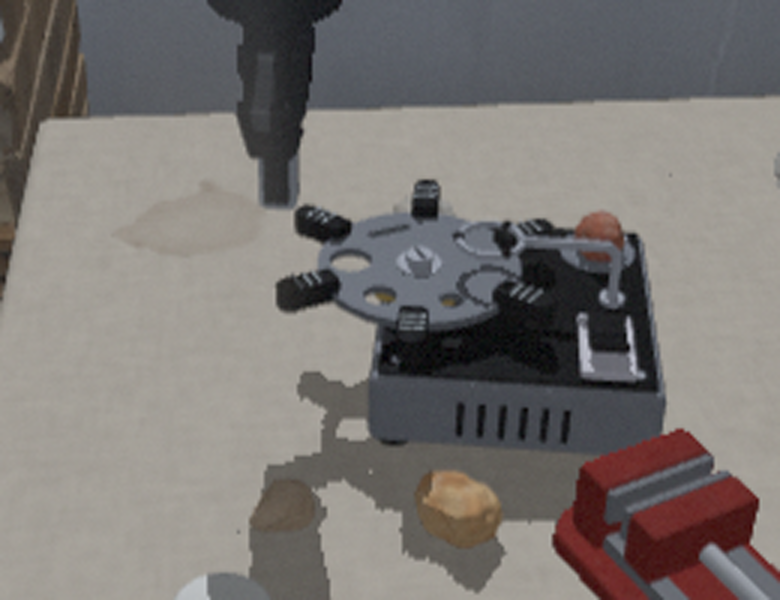

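Call:
jog_arm --targets '[[0.0,[0,0,-0.022],0],[0.0,[0,0,-0.022],0],[0.0,[0.0041,0.0142,0],-0.1745],[0.0,[0.0032,0.0067,0],-0.087],[0.0,[0.0033,0.0067,0],-0.087],[0.0,[0.0043,0.006,0],-0.087],[0.0,[0.0044,0.0059,0],-0.087],[0.0,[0.0053,0.0052,0],-0.087],[0.0,[0.0054,0.0051,0],-0.087]]'

```text
clock: 5.5
position: [0.4973, 0.1552, 0.0858]
ee_rot: [0.638, -0.638, 0.304, -0.305]
contact_force: [-0.5, -1.5, -0.2]
width: -0.0002
```

Call:
jog_arm --targets '[[0.0,[0.0061,0.0042,0],-0.087],[0.0,[0.0062,0.0041,0],-0.087],[0.0,[0.0067,0.003,0],-0.087],[0.0,[0.0068,0.003,0],-0.087],[0.0,[0.0057,0.0017,0],-0.07],[0.0,[0,0,0],0]]'

```text
clock: 6.25
position: [0.5299, 0.1716, 0.086]
ee_rot: [0.563, -0.561, 0.429, -0.43]
contact_force: [0.1, -0.7, -0.3]
width: 0.0002
```

```bash
python3 - <<'E'
from h import *
for c in("top","side"):
    im,d=save(c,c+"2")
    r=spot_point("slit",c)[:1]
    for x in r:print(c,x["score"],at_z(c,x["position"],.074))
a=cv2.imread("pics/side2.png")[150:350,240:440];b=cv2.imread("pics/top2.png")[170:350,240:440]
cv2.imwrite("pics/c2.png",cv2.resize(np.vstack([a,b])[:, :],None,fx=1.55,fy=1.55,interpolation=cv2.INTER_CUBIC))
s=manip.get_state();print(s["clock"],s["position"],s["contact_force"],s["qpos"])
E
```

```text
top 0.59 [0.5777143  0.11593082 0.074     ]
side 0.92 [0.57313743 0.12085626 0.074     ]
6.45 [0.52827986 0.17107758 0.08486596] [-0.11165872 -0.30108522 -0.06250213] [ 1.87889859e-01  3.86422943e-01  1.78463115e+00 -3.04875001e-05
  9.69826845e-01 -7.65731715e-02]
```

View pics/c2.png

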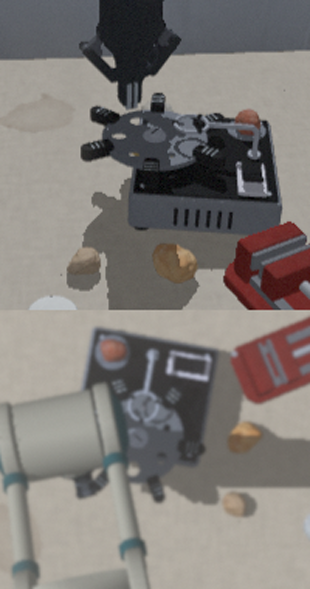

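Call:
jog_arm --targets '[[0.0,[0,0,0.023],0],[0.0,[0,0,0.022],0],[0.0,[-0.0088,-0.0094,0],0.1598],[0.0,[-0.0088,-0.0094,0],0.1597],[0.0,[-0.0088,-0.0094,0],0.1597],[0.0,[-0.0088,-0.0094,0],0.1597],[0.0,[-0.0088,-0.0094,0],0.1597],[0.0,[-0.0088,-0.0094,0],0.1597],[0.0,[-0.0087,-0.0094,0],0.1597],[0.0,[0,0,0],0]]'

```text
clock: 7.7
position: [0.4661, 0.1048, 0.1295]
ee_rot: [0.704, -0.704, 0.068, -0.068]
contact_force: [-0.9, -0.6, 0.3]
width: 0.0
```

```bash
python3 - <<'E'
from fit import *
p,W=fit(60,use=("side",))
s=manip.get_state();print(s["clock"],s["position"],s["ee_rot"])
E
```

```text
pose [ 0.5490266   0.08889584 -0.184938  ]
side wheel_axis [1.6 2.3]
side front_gap [-1.9 -2.4]
side light_window [-2.  -0.2]
side lamp [-0.1 -0.1]
side rocker_end [1.  0.2]
side slit [ 0.3 -0.2]
8.05 [0.46715739 0.10542784 0.12930806] [ 0.70399795 -0.70386111  0.06690616 -0.06700736]
```

Lamp is unmoved and one click is done. Repeating the sweep for the second.

Call:
jog_arm --targets '[[0.0,[0,0,-0.022],0],[0.0,[0,0,-0.022],0],[0.0,[0.0041,0.0142,0],-0.1745],[0.0,[0.0032,0.0067,0],-0.087],[0.0,[0.0033,0.0067,0],-0.087],[0.0,[0.0043,0.006,0],-0.087],[0.0,[0.0044,0.0059,0],-0.087],[0.0,[0.0053,0.0052,0],-0.087],[0.0,[0.0054,0.0051,0],-0.087]]'

```text
clock: 9.18
position: [0.496, 0.1549, 0.0848]
ee_rot: [-0.638, 0.639, -0.305, 0.303]
contact_force: [-0.1, -1.0, -0.1]
width: -0.0005
```

Call:
jog_arm --targets '[[0.0,[0.0061,0.0042,0],-0.087],[0.0,[0.0062,0.0041,0],-0.087],[0.0,[0.0067,0.003,0],-0.087],[0.0,[0.0068,0.003,0],-0.087],[0.0,[0.0057,0.0017,0],-0.07],[0.0,[0,0,0],0],[0.0,[0,0,0.04],0],[0.0,[0,0,0.04],0],[0.0,[0,0,0.03],0]]'

```text
clock: 10.3
position: [0.5284, 0.1711, 0.197]
ee_rot: [0.563, -0.562, 0.428, -0.429]
contact_force: [-0.4, 0.5, -0.4]
width: 0.0002
```

```bash
python3 - <<'E'
from fit import *
p,W=fit(0,use=("side",))
im,d=save("side","side3")
cv2.imwrite("pics/side3c.png",cv2.resize(cv2.imread("pics/side3.png")[180:330,270:470],None,fx=4,fy=4,interpolation=cv2.INTER_CUBIC))
r=spot_point("slit","side")[:1]
for x in r:print(x["score"],at_z("side",x["position"],.074))
s=manip.get_state();print(s["clock"],s["position"],s["ee_rot"],s["qpos"])
print(W((.55,.0893,-.193),(112,-72,0)))
E
```

```text
pose [ 0.55159303  0.08930955 -0.23587781]
side wheel_axis [-1.1  0.9]
side front_gap [-0.3 -3.8]
side light_window [-4.  -0.3]
side lamp [-0.  0.]
side rocker_end [41.8 27. ]
side slit [ 3.8 -2. ]
0.92 [0.59446085 0.08975854 0.074     ]
10.75 [0.52760864 0.17084098 0.19394087] [-0.56143734  0.562847   -0.42957414  0.4283193 ] [ 1.87686058e-01  2.82790214e-01  1.63511842e+00 -1.11948948e-05
  1.22635298e+00 -7.94953161e-02]
[ 0.64611063 -0.00284525  0.        ]
```

View pics/side3c.png

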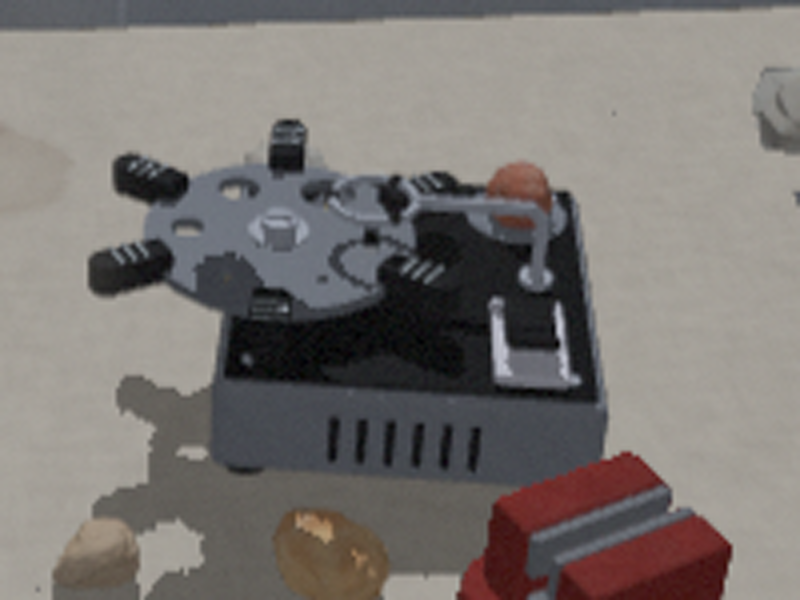

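Call:
jog_arm --targets '[[0.0,[0.0236,-0.0348,0],-0.09],[0.0,[0.0236,-0.0348,0],-0.09],[0.0,[0.0236,-0.0348,0],-0.09],[0.0,[0.0236,-0.0348,0],-0.09],[0.0,[0.0236,-0.0348,0],-0.09],[0.0,[0,0,-0.04],0],[0.0,[0,0,-0.02],0],[0.0,[0,0,0],0]]'

```text
clock: 11.75
position: [0.6447, -0.003, 0.1325]
ee_rot: [0.451, -0.454, 0.545, -0.542]
contact_force: [0.1, -0.0, 0.7]
width: -0.0004
```

```bash
python3 - <<'E'
from h import *
im,d=save("side","side4");
cv2.imwrite("pics/side4c.png",cv2.resize(cv2.imread("pics/side4.png")[180:330,290:490],None,fx=4,fy=4,interpolation=cv2.INTER_CUBIC))
m=camera_model("side");K=m["mtx"];T=m["world_from_camera"]
v,u=np.mgrid[0:480,0:640]
P=np.stack([(u-K[0,2])/K[0,0]*d,-(v-K[1,2])/K[1,1]*d,-d],-1)@T[:3,:3].T+T[:3,3]
red=(im[...,0]>90)&(im[...,1]<60)&(d>0)&(P[...,1]<-.02)&(P[...,0]>.55);Q=P[red];print("vise",Q.min(0),np.percentile(Q,99.5,0))
s=manip.get_state();print(s["clock"],s["position"],s["ee_rot"],s["qpos"])
q=s["position"]
for z in(.073,q[2]-.017):print((proj("side",[q[0],q[1],z])-[290,180])*4)
for n in("rocker_end",):
  for c in("side","top"):
    if c=="top":save(c,"top4")
    for r in spot_point(n,c)[:2]:print(c,r["score"],r["position"],at_z(c,r["position"],.073))
cv2.imwrite("pics/top4c.png",cv2.resize(cv2.imread("pics/top4.png")[150:350,220:480],None,fx=3,fy=3,interpolation=cv2.INTER_CUBIC))
E
```

```text
vise [ 0.60281958 -0.20455758  0.01083827] [ 0.71882376 -0.06174379  0.05919801]
11.8 [ 0.64583673 -0.00300325  0.13415581] [ 0.45161081 -0.45283473  0.54421972 -0.54296711] [-1.12301998e-01  4.58549271e-01  1.51273658e+00 -2.47748978e-05
  1.17278339e+00  7.07042994e-02]
[452.73959896 342.98086942]
[464.71995271 254.92539794]
side 0.48 [402.5, 261.1] [0.64799983 0.0102274  0.073     ]
```

View pics/side4c.png

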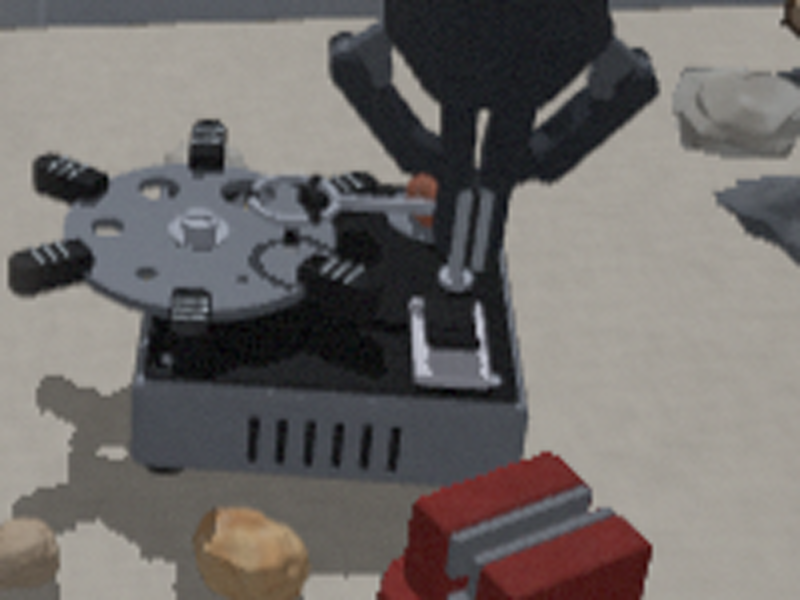

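View pics/top4c.png

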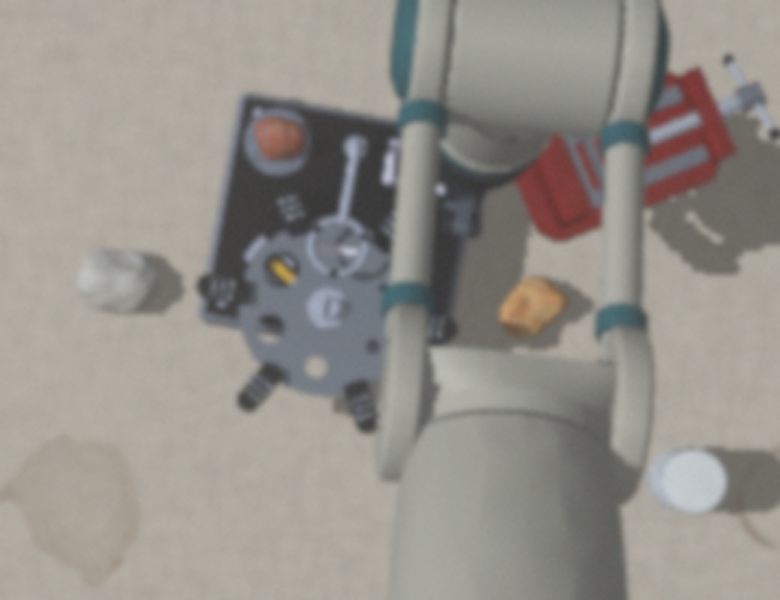

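```bash
python3 - <<'E'
from h import *
from fit import *
a=cv2.imread("pics/side0.png")
W_=lambda m,p=(.55,.0893,-.193):(p[0]+(np.cos(p[2])*m[0]-np.sin(p[2])*m[1])/1e3,p[1]+(np.sin(p[2])*m[0]+np.cos(p[2])*m[1])/1e3,m[2]/1e3)
x0,y0=370,220;k=10
c=cv2.resize(a[y0:y0+58,x0:x0+75],None,fx=k,fy=k,interpolation=cv2.INTER_CUBIC)
b=cv2.imread("pics/top0.png");tx,ty=340,185
t=cv2.resize(b[ty:ty+58,tx:tx+75],None,fx=k,fy=k,interpolation=cv2.INTER_CUBIC)
pts=[(101,-74,74),(123,-74,74),(112,-69,73),(101,-30,60),(123,-30,60),(145,-90,55),(145,90,55),(118,0,98)]
for m in pts:
    for cam,I,ox,oy in(("side",c,x0,y0),("top",t,tx,ty)):
        u=((proj(cam,W_(m))-[ox,oy]+.5)*k).astype(int);cv2.circle(I,tuple(int(i) for i in u),4,(0,255,0),1)
cv2.imwrite("pics/rk.png",cv2.resize(np.vstack([c,t]),None,fx=.5,fy=.5) if 0 else c);cv2.imwrite("pics/rkt.png",t)
E
```

```text
(no output)
```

View pics/rk.png

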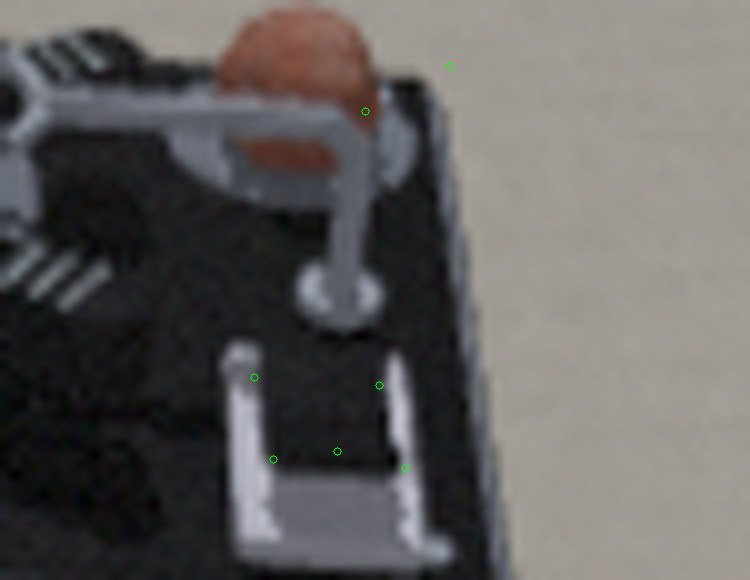

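View pics/rkt.png

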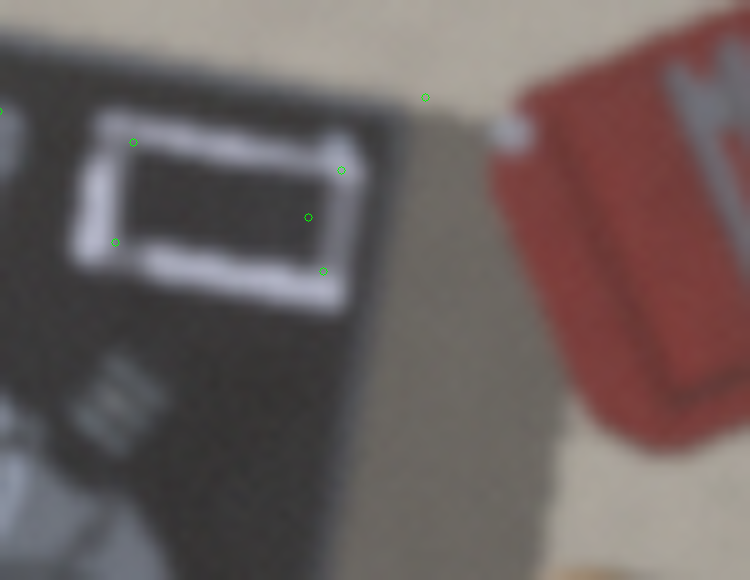

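Call:
jog_arm --targets '[[0.0,[0,0,-0.02],0],[0.0,[0,0,-0.016],0],[0.0,[0,0,-0.004],0],[0.0,[0,0,-0.004],0],[0.0,[0,0,-0.003],0]]'

```text
clock: 12.58
position: [0.6466, -0.0038, 0.0892]
ee_rot: [-0.452, 0.453, -0.543, 0.544]
contact_force: [-2.2, -3.2, 4.9]
width: -0.0001
```

Call:
jog_arm --targets '[[0.0,[0,0,-0.002],0],[0.0,[0,0,-0.002],0],[0.0,[0,0,0],0]]'

```text
clock: 12.95
position: [0.6469, -0.0034, 0.0847]
ee_rot: [-0.452, 0.452, -0.543, 0.544]
contact_force: [-0.3, -3.2, 4.1]
width: -0.0
```

Call:
jog_arm --targets '[[0.0,[0,0,-0.002],0],[0.0,[0,0,0],0]]'

```text
clock: 13.2
position: [0.647, -0.0035, 0.0844]
ee_rot: [-0.453, 0.452, -0.543, 0.544]
contact_force: [-0.9, -2.7, 11.8]
width: -0.0001
```

```bash
python3 - <<'E'
from h import *
im,d=save("side","side5");
cv2.imwrite("pics/side5c.png",cv2.resize(cv2.imread("pics/side5.png")[200:300,350:450],None,fx=6,fy=6,interpolation=cv2.INTER_CUBIC))
s=manip.get_state();print(s["clock"],s["position"],s["contact_force"])
E
```

```text
13.25 [ 0.64699525 -0.00351243  0.0843857 ] [-3.50512658 -3.56894325 11.87349795]
```

View pics/side5c.png

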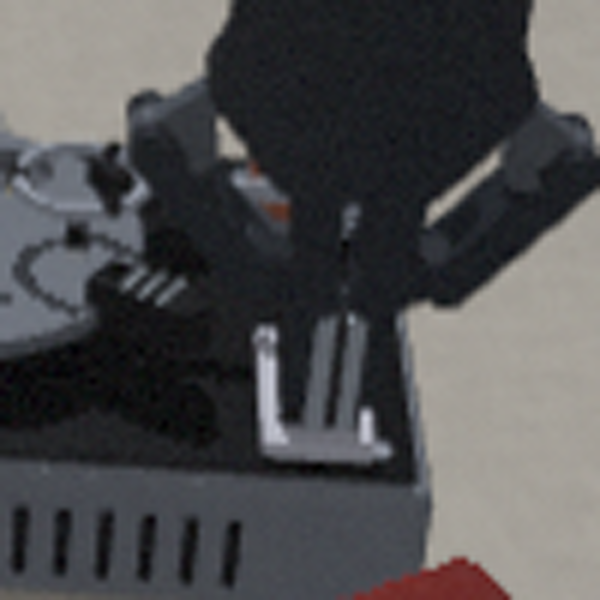

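Call:
jog_arm --targets '[[0.0,[0,0,0.02],0],[0.0,[0,0,0.04],0],[0.0,[0,0,0.06],0],[0.0,[-0.03,-0.045,0.03],0],[0.0,[-0.04,-0.045,0.0],0],[0.0,[-0.04,-0.045,0.0],0],[0.0,[-0.04,-0.045,0.0],0],[0.0,[-0.03,-0.045,0.0],0],[0.0,[-0.02,-0.05,0.0],0],[0.0,[0,0,0.0],0]]'

```text
clock: 14.5
position: [0.4456, -0.2804, 0.2317]
ee_rot: [-0.451, 0.451, -0.545, 0.545]
contact_force: [0.4, -0.0, -0.0]
width: -0.0001
```

```bash
python3 - <<'E'
from h import *
for c in("side","top"):
    im,d=save(c,c+"6")
    for n,z in(("slit",.074),("light_window",.074),("wheel_axis",.074),("rocker_end",.067),("agate",0),("chert",0),("river_stone",0),("chip_jar",0),("jasper",.055)):
        for r in spot_point(n,c)[:1]:print(c,n,round(r["score"],2),at_z(c,r["position"],z).round(4))
a=cv2.resize(cv2.imread("pics/side6.png")[190:310,290:440],None,fx=5,fy=5,interpolation=cv2.INTER_CUBIC)
b=cv2.resize(cv2.imread("pics/top6.png")[170:310,270:410],None,fx=4,fy=4,interpolation=cv2.INTER_CUBIC)
cv2.imwrite("pics/s6.png",a);cv2.imwrite("pics/t6.png",b)
s=manip.get_state();print(s["clock"],s["position"],s["contact_force"])
E
```

```text
side slit 0.69 [0.59   0.0857 0.074 ]
side light_window 0.63 [0.5954 0.0776 0.074 ]
side wheel_axis 0.83 [0.5506 0.0973 0.074 ]
side rocker_end 0.7 [0.647  0.0007 0.067 ]
side agate 0.71 [ 0.5527 -0.056   0.    ]
side chert 0.45 [ 0.4524 -0.0501  0.    ]
side river_stone 0.46 [0.5706 0.2383 0.    ]
side chip_jar 0.79 [ 0.4247 -0.1644  0.    ]
side jasper 0.44 [0.6746 0.1259 0.055 ]
top slit 0.87 [0.5966 0.0753 0.074 ]
top light_window 0.69 [0.6014 0.0869 0.074 ]
top wheel_axis 0.59 [0.5549 0.085  0.074 ]
top rocker_end 0.54 [0.6479 0.0036 0.067 ]
top agate 0.68 [ 0.558  -0.0666  0.    ]
top chert 0.78 [ 0.4593 -0.0429  0.    ]
top river_stone 0.62 [0.5795 0.2373 0.    ]
top chip_jar 0.89 [ 0.426  -0.1651  0.    ]
top jasper 0.73 [0.6659 0.1216 0.055 ]
15.5 [ 0.4463367  -0.27806455  0.23232222] [-0.37820566  0.1620068  -0.1990512 ]
```

View pics/s6.png

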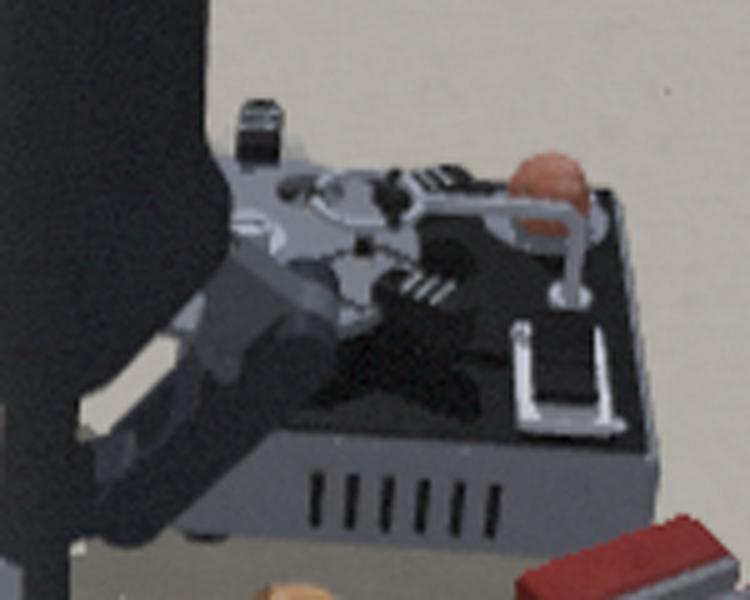

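View pics/t6.png

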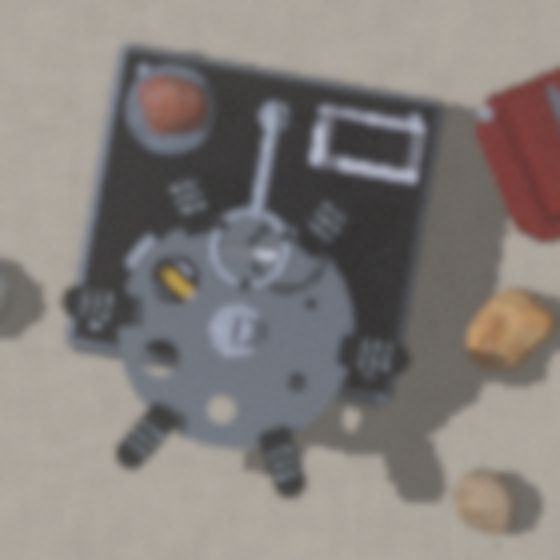

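The side crop shows the rocker tipped: its grey end face at (570,410) has shrunk. In the top crop the slit is in the ring at about (262,252), and the holes shrink anticlockwise from (178,280) to (310,303). Everything else is where it was.

```bash
python3 -c "
from rig import sign_off
print(sign_off())"
```

```text
the job is handed in; nothing more can be done
None
```

The slit is over the light window and the rocker switch is pressed on. I handed the job in at about 15.5 s on the robot's clock.

- **Wheel:** It started two stops anticlockwise of home. I flicked it two clicks clockwise with the closed fingertips against the tabs. The last pictures show the slit over the window, with the 26 to 6 mm holes following anticlockwise in order and the tabs at their stop angles.
- **Rocker:** I pressed its raised end down once, until it met a hard stop at about 12 N with the fingertip about 67 mm up. After I backed off, the side picture shows it still tipped over.
- **Rest of the scene:** The lamp, stones and jar were within about 1 cm of their first readings, which is the scatter of the detections. The arm ended clear of everything, with no contact force beyond sensor noise.
- **Disagreements:** The detectors were up to about 1 cm apart between the two cameras. I took the lamp's position from its outline in the depth image, which agreed with the side camera. One mid-task side fit misplaced the rocker point by about 50 pixels, so I ignored that reading. In the last top picture the detected slit and window points were about 12 mm apart. I relied on the picture itself there.

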